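# Dose one hex nut from the carousel on the repair bench

## Task

The small parts dispenser on the bench holds one hexagon nut and one plain round bush, in two of the five pockets of its wheel. Turn the wheel by its upright pin until the pocket with the hexagon nut stands over the drop hole, stop there, then push the tipping lever down so that the nut drops into the black tray below. Do not touch the nut with the gripper, and leave the round bush in its pocket.

Things in the scene. Friction and masses are not known exactly. Their poses are not given: they have to be found in the camera images.
- dispenser: Fixed. Origin on the table under the wheel's upright axis; x points to the drop hole (centre x 60, y 0 mm; 46 x 66), closed flush by a flap in the deck, 120 mm up. Tipping lever: centre of its 36 x 32 black paddle's top at x 90, y -155, z 152 mm; push it straight down 2-3 N to z 82 (stop; over 45 deg opens), no spring, hinge at x 35, z 117 along y. Tray under hole: x 40..170, y -65..65, 32 high.
- pin_top (a point): Centre of the top of the upright round steel pin on the wheel: 14 mm thick, top 195 mm above the table, 45 mm free above the pocket rims. It stands 60 mm from the axis between two empty pockets. Lead it round the axis, either way, and the wheel turns by the same angle: light friction (under 2 N at the pin), no stops or springs, stays where left.
- hex_nut: The steel hexagon nut to be dropped: 27 mm across flats, 16 mm high, 45 g; origin at the centre of its underside. It lies in one of the wheel's five round grey pockets: centres 60 mm from the axis, 72 degrees apart, 36 mm inside, 42 outside, 28 high, rims 150 mm above the table. Pockets have no bottom: a part slides along on the deck as the wheel turns.
- bush: The plain round steel bush, a bystander to be left in its pocket: 20 mm across, 13 mm bore, 20 mm high, standing upright in another pocket of the wheel, on the deck. Origin at the centre of its underside.
There are look-alikes about, which are no part of the job. What is shaped like the hex_nut but green is not meant.

How it is judged:
By the outcome, as a careful person would: the job done as asked, in the order asked, and still so for the second after the job is handed in, with the robot touching nothing.
It also fails if it takes over 40 s, if anything falls off the work surface, if the arm or the gripper's body presses on something with over 40 N, if the wrist force passes 120 N, or if a joint passes its speed limit or range.

## Robot

A 7-joint arm with a two-finger parallel gripper is mounted at the origin on the work surface. World frame = base frame: x ahead of the robot, y to its left, z up, the work surface at z = 0. Lengths are in m, angles in rad, forces in N, time in s.
With the tool pointing down it reaches from about 0.425 to 0.925 m from the base axis. Payload 6.8 kg.
Tool frame: the origin (TCP) lies on the front face of the gripper's body, between the roots of the fingers; the fingertips stand 73 mm ahead of it and the grasp point (between the pads) lies 54 mm ahead of it (env.nose_length is the distance from the TCP to the fingertips, in m); z points along the fingers, y is the line along which they close (so a half turn about z gives the same grasp; the last joint's range is limited). The gripper opens to 85 mm and grips with 20 to 120 N. Pads are 22 mm wide; open, the fingers measure 114 mm over their backs; the gripper's body (76 mm by 85 mm) begins 54 mm behind the grasp point. The pads swing forward as they close: fully open they stand 13 mm farther back than shut.
Start: joints at [-1.23, 0.477, 0.022, 1.555, -0.011, 1.109, -0.083], TCP at [0.293, 0.608, 0.304] pointing down, gripper open.
Joint ranges: [-2.96, 2.96], [-0.34, 2.1], [-1.41, 1.46], [0.24, 2.44], [-1.37, 4.51], [0.17, 1.92], [-2.96, 2.96]. Speed limits (rad/s): [2.39, 2.39, 3.14, 3.14, 3.14, 3.14, 3.14].

## Interface

Orientations are given as a unit quaternion [w, x, y, z].
In Python, from cell import env, kin, camera, calibration, job gives the robot as it stands. The module is installed in compiled form; this text tells all that it offers. Calls block until the motion is done:
- env.reach(position, orientation): joint-space move of the TCP to a pose.
- env.movel(position, velocity=0.15, rot=None, stop_force=None): straight line of the TCP; rot=None keeps the orientation; velocity is the mean speed in m/s. With stop_force (N) it stops when the force on the tool has changed by that much, and returns True; else False.
- env.goto_joints(angles): joint-space move.
- env.grip(opening, f_grip=None): finger opening in m; f_grip is the grip in N (None keeps the last); returns when the fingers have stopped.
- env.dwell(seconds).
- kin.inverse_kinematics(position, orientation): joint angles nearest the present ones, or None.
- env.get_state(): the state.
- camera(name): name is "side" or "top" or "wrist"; returns (picture, depth): 400x640x3 uint8, blue, green, red; 400x640 float32, m along the optical axis (not along the pixel's ray), 0 where there is no reading.
- calibration(name): a dict with "fx", "fy", "cx", "cy" (pixels), "k1" (the pictures are not rectified: a ray, as slopes to the right and down, at radius r is drawn at 1 + k1 r^2 times it, then the intrinsics apply), "rvec" (rotation vector, rad) and "tvec" (3), from world to camera coordinates, as OpenCV has them. Camera axes: x right, y down, z forward; pixel columns grow to the right and rows downward; lengths in m; the calibration is good to about 2 mm. A picture is of the moment at which its call begins: read the wrist's pose just before it. calibration takes no time and is no camera call; for the wrist camera it gives the pose at the moment of the call.
A pose or a line that the arm cannot do raises env.PlanningError and nothing moves.
- job.job_done(): hands the job in; it is judged then, once.
The state is a dict: "time": time; "qpos": joint angles; "joint_velocities": joint speeds; "joint_torque": joint torques, N m; "tcp_pos": TCP position; "orientation": TCP orientation; "force": force on the tool from outside, world axes, zero at the start; "torque": the same for the moment, N m; "opening": finger opening in m; "gripper_force": force on a finger pad.
Only numpy, scipy, OpenCV 4.12 (cv2) and the standard library are available. Lean on these libraries where they do the work, as an engineer would, in place of code of your own. Each camera call takes 0.05 s, during which the arm holds its last target. There are 200 camera calls.

## Working session

There is one attempt and no reset: what is moved stays moved. The work goes in short steps, each a Python script; the robot and the scene stay as the last script left them, time stands still between calls to the robot, and variables do not carry over. Pictures are saved under pics/ and viewed, at most 10 in all, crops included, and the job is handed in when it is done.

```bash
mkdir -p pics; cat > h.py <<'E'
import numpy as np, cv2
from cell import env, kin, camera, calibration, job
def snap(n,f):
    c=calibration(n); im,d=camera(n); cv2.imwrite(f'pics/{f}.png',im); np.savez(f'{f}.npz',im=im,d=d,**{k:np.array(v) for k,v in c.items()})
def cloud(f):
    z=np.load(f+'.npz'); d=z['d']; h,w=d.shape
    u,v=np.meshgrid(np.arange(w),np.arange(h))
    xd=(u-z['cx'])/z['fx']; yd=(v-z['cy'])/z['fy']; x,y=xd.copy(),yd.copy()
    for _ in range(15):
        s=1+z['k1']*(x*x+y*y); x,y=xd/s,yd/s
    R=cv2.Rodrigues(z['rvec'].astype(float))[0]; P=np.dstack([x*d,y*d,d])
    W=(P-z['tvec'].reshape(3))@R; W[d==0]=np.nan
    return z['im'],W
E
python3 - <<'E'
from h import *
snap('top','top1'); snap('side','side1'); print(env.get_state()['orientation'],env.get_state()['time'])
E
```

```text
[-1.25822550e-04  2.22504150e-01  9.74931398e-01 -8.10269142e-04] 0.1
```

View pics/top1.png

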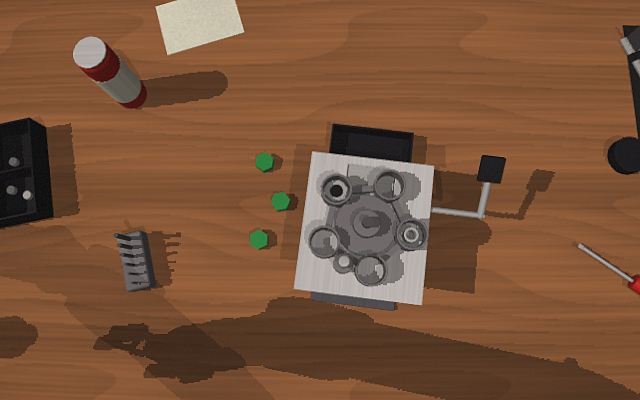

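View pics/side1.png

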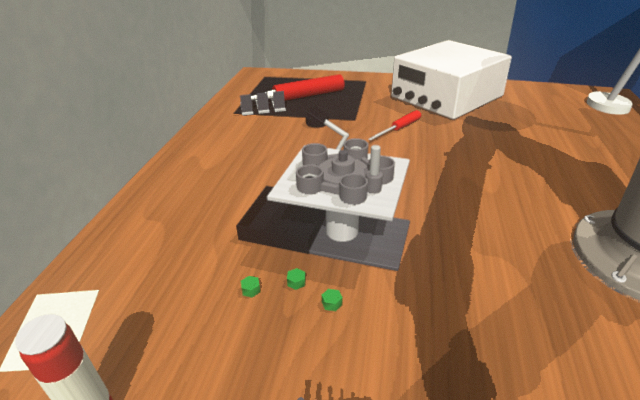

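The top view shows the pin at about (344,261), filled pockets at about (336,190) and (411,234), the tray at the top and the paddle at (491,169). I'll take a closer look at the two parts and measure.

```bash
python3 - <<'E'
from h import *
im,W=cloud('top1')
cv2.imwrite('pics/c1.png',cv2.resize(im[140:310,285:515],None,fx=3.4,fy=3.4,interpolation=cv2.INTER_CUBIC))
def at(m): 
    v,u=np.nonzero(m); return np.nanmedian(W[m],0),len(v),(u.mean(),v.mean())
roi=np.zeros(im.shape[:2],bool); roi[140:310,290:440]=1
for z0,z1 in((.183,.2),(.2,.3)):
    m=roi&(W[...,2]>z0)&(W[...,2]<z1); print(z0,at(m)) if m.any() else None
# rims
m=roi&(abs(W[...,2]-.150)<.006)
P=W[m][:,:2]
from scipy.optimize import least_squares
pin=np.nanmedian(W[roi&(W[...,2]>.185)&(W[...,2]<.2)],0)
lev=np.zeros_like(roi); lev[150:190,470:512]=1
lv=at(lev&(abs(W[...,2]-.152)<.012)); print('lever',lv)
dk=roi&(abs(W[...,2]-.12)<.004)
print('deck rect',cv2.minAreaRect(W[dk][:,:2].astype(np.float32)))
for px in((336,190),(388,186),(411,234),(370,270),(323,242),(366,221),(344,261)):
    print(px,W[px[1],px[0]])
np.save('rim.npy',P);print(len(P))
# fit: axis + phase; 5 rings of radius ~19.5mm
def res(p):
    c=p[:2]+.06*np.c_[np.cos(p[2]+np.arange(5)*1.2566),np.sin(p[2]+np.arange(5)*1.2566)]
    return np.clip(np.linalg.norm(P[:,None]-c,axis=2).min(1)-.0195,-.008,.008)
c0=W[221,366][:2]; 
best=min((least_squares(res,[*c0,a],loss='soft_l1',f_scale=.002,x_scale=[.01,.01,.1]) for a in np.arange(0,1.25,.2)),key=lambda r:r.cost)
print('axis',best.x,best.cost); ax=best.x[:2]
d=pin[:2]-ax; print('pin',pin,np.hypot(*d),np.degrees(np.arctan2(d[1],d[0])))
print('phases',np.degrees(best.x[2])+72*np.arange(5))
d=lv[0][:2]-ax; print('lever r',np.hypot(*d),'exp',np.hypot(90,155),'yaw',np.degrees(np.arctan2(d[1],d[0])-np.arctan2(-155,90)))
E
```

```text
0.183 (array([0.46623839, 0.0510948 , 0.19427994]), 113, (np.float64(343.5486725663717), np.float64(260.6106194690266)))
lever (array([ 0.5886852 , -0.14340809,  0.15228457]), 669, (np.float64(490.67713004484307), np.float64(169.21674140508222)))
deck rect ((0.5170240998268127, 0.014037586748600006), (0.1833598017692566, 0.1897784024477005), 82.92472076416016)
(336, 190) [0.56362085 0.05965912 0.13639948]
(388, 186) [ 0.57252414 -0.01173895  0.120308  ]
(411, 234) [ 0.50663236 -0.04137902  0.11999162]
(370, 270) [0.45847778 0.01438573 0.12013999]
(323, 242) [0.49541996 0.07697498 0.12211624]
(366, 221) [0.51808269 0.02225465 0.16446485]
(344, 261) [0.46618771 0.05102172 0.19433831]
1892
axis [0.51731458 0.02065125 0.71838172] 0.009065473658878604
pin [0.46624351 0.05107068 0.19429373] 0.05944405380927446 149.22073115048482
phases [ 41.16024072 113.16024072 185.16024072 257.16024072 329.16024072]
lever r 0.17891124732074362 exp 179.2344832893492 yaw -6.630935275028786
```

View pics/c1.png

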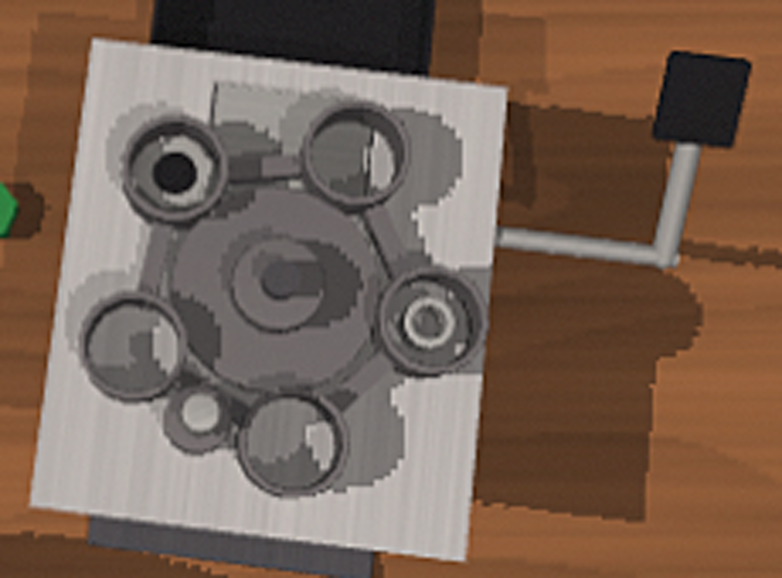

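The left part at (336,190) is about 27 mm wide with its top at z≈0.136 m, so it's the hexagon nut, in the pocket at 41.2°. The narrower ring on the right is the bush. The dispenser's x axis points to about -6.8°, so the wheel turns -48°, taking the pin from 149.2° to 101.2°. I'll grip the pin lightly and rotate the tool along with it.

```bash
cat >> h.py <<'E'
AX=np.array([.5173,.0207])
def Q(phi):
    a=np.radians(phi+90)/2; return [0,np.cos(a),np.sin(a),0]
def pinp(th,z): t=np.radians(th); return [*(AX+.06*np.array([np.cos(t),np.sin(t)])),z]
E
python3 - <<'E'
from h import *
for th in np.linspace(149.2,101.2,5): print(kin.inverse_kinematics(pinp(th,.234),Q(th-90)))
env.grip(.045,20)
env.reach(pinp(149.2,.31),Q(59.2))
env.movel(pinp(149.2,.236),.12,stop_force=8)
env.grip(.010,20)
s=env.get_state(); print(s['tcp_pos'],s['opening'],s['gripper_force'],s['force'],s['time'])
for th in np.linspace(149.2,101.2,7)[1:]:
    env.movel(pinp(th,.236),.08,rot=Q(th-90)); s=env.get_state(); print(th,s['opening'],s['force'].round(1) if hasattr(s['force'],'round') else s['force'])
env.grip(.045); s=env.get_state()
env.movel(pinp(101.2,.31),.15); print(s['force'],env.get_state()['time'])
snap('wrist','w1')
snap('top','top2')
E
```

```text
[-0.55534645  0.23277135  0.36011149  2.12408198 -0.11329098  0.80239873
  0.90798635]
[-0.58397117  0.24843185  0.37715397  2.10645646 -0.12565545  0.80747982
  0.69353037]
[-0.60989509  0.26759882  0.39830841  2.08496494 -0.14151704  0.81411495
  0.48747446]
[-0.63291331  0.28950231  0.42367453  2.06070829 -0.16087932  0.82222685
  0.28997477]
[-0.65291414  0.31336231  0.45304816  2.03485909 -0.18359551  0.83167692
  0.10070695]
[0.46617832 0.05153961 0.2366955 ] 0.013171349313832726 20.776761174201965 [-1.51315521 -0.49976035  4.26302549] 3.8083
141.2 0.013359801949809343 [-1.1  0.6  6.9]
133.2 0.013650044721175205 [-0.7  0.5  7.8]
125.19999999999999 0.013324377819962731 [-1.1 -0.5  8.6]
117.2 0.013191684494299045 [-1.3  0.3  7.8]
109.2 0.013500116731559547 [-0.8 -0.   8.6]
101.2 0.01308960354993719 [-0.2  0.8  8.1]
[ 0.18716491 -0.05679581  0.98417501] 6.6083
```

Now I'll hover beside the lever with the fingers closed and check the wheel from above.

```bash
python3 - <<'E'
from h import *
env.grip(0.0)
env.reach([.5887,-.1434,.29],Q(11.2))
snap('top','top3'); im,W=cloud('top3')
cv2.imwrite('pics/c3.png',cv2.resize(im[120:310,285:525],None,fx=3,fy=3,interpolation=cv2.INTER_CUBIC))
roi=np.zeros(im.shape[:2],bool); roi[140:310,290:430]=1
m=roi&(W[...,2]>.185)&(W[...,2]<.2)
pin=np.nanmedian(W[m],0); d=pin[:2]-AX; print(m.sum(),pin,np.hypot(*d),np.degrees(np.arctan2(d[1],d[0])),env.get_state()['time'],env.get_state()['opening'])
E
```

```text
105 [0.50535436 0.07954703 0.19408962] 0.06004724622394355 101.4748245274618 8.2083 8.79773248683136e-05
```

View pics/c3.png

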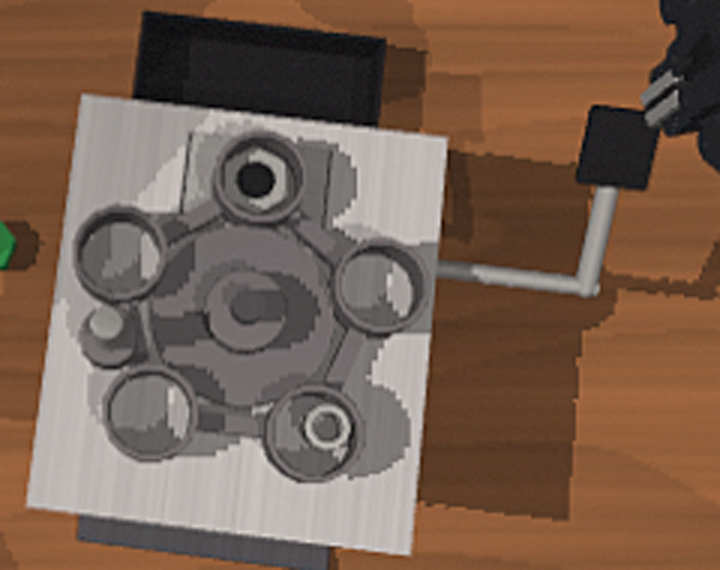

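The picture shows the nut's pocket at (257,180), centred on the flap (edges at about 188 and 330). The pin is at 101.5°, and the bush is still in its pocket at (326,427). Next I'll push the lever.

```bash
python3 - <<'E'
from h import *
p=[.5887,-.1434]
env.movel([*p,.235],.15,stop_force=10)
r=env.movel([*p,.152],.06,stop_force=15); s=env.get_state(); print(r,s['tcp_pos'],s['force'],s['time'])
env.dwell(.4); snap('side','side2')
env.movel([*p,.30],.15); env.reach([.55,-.32,.33],Q(11.2)); print(env.get_state()['time'])
snap('top','top4'); im,W=cloud('top4')
a=cv2.resize(im[110:310,285:525],None,fx=1.9,fy=1.9,interpolation=cv2.INTER_CUBIC)
b=cv2.resize(cv2.imread('pics/side2.png')[130:280,225:425],(456,380),interpolation=cv2.INTER_CUBIC)[:, :340]
cv2.imwrite('pics/c4.png',np.hstack([a,b]))
E
```

```text
True [ 0.58975682 -0.14384964  0.15742328] [8.95402508e-01 1.25852273e-03 4.98924255e+00] 9.9167
12.225
```

View pics/c4.png

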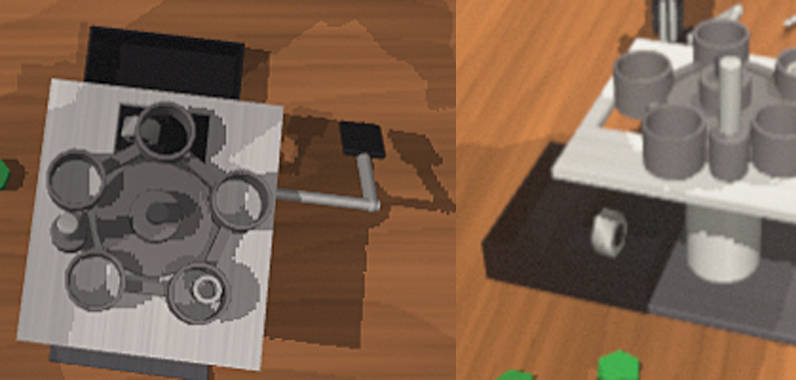

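The flap is open and the pocket is empty. The nut shows in the side view inside the tray, at (608,232), and the bush is still in its pocket at (208,290). I'll check that the nut has come to rest inside the tray.

```bash
python3 - <<'E'
from h import *
snap('side','side5'); snap('top','top5')
y=np.radians(-6.8); R=np.array([[np.cos(y),np.sin(y)],[-np.sin(y),np.cos(y)]])
for f,(u0,u1,v0,v1) in (('side2',(225,330,195,260)),('side5',(225,330,195,260)),('top5',(337,395,164,195))):
    im,W=cloud(f); m=np.zeros(im.shape[:2],bool); m[v0:v1,u0:u1]=1
    L=(W[...,:2]-AX)@R.T
    m&=(W[...,2]<.05)&(W[...,2]>.004)&(im.min(2)>90)&(L[...,0]>35)*0==0 if False else m&(W[...,2]<.05)&(im.min(2)>85)
    print(f,m.sum(),L[m].mean(0).round(4),L[m].min(0).round(3),L[m].max(0).round(3),W[m][:,2].min().round(3),W[m][:,2].max().round(3))
a=cv2.imread('pics/side5.png')[190:270,230:350]
b=cv2.imread('pics/top5.png')[120:200,320:440]
cv2.imwrite('pics/c5.png',cv2.resize(np.hstack([a,b]),None,fx=3.3,fy=3.3,interpolation=cv2.INTER_CUBIC))
E
```

```text
side2 582 [0.052  0.0206] [ 0.004 -0.062] [0.167 0.065] 0.002 0.049
side5 466 [0.0572 0.0174] [ 0.004 -0.061] [0.167 0.066] 0.002 0.05
top5 68 [0.0896 0.0223] [0.081 0.016] [0.104 0.032] 0.002 0.034
```

View pics/c5.png

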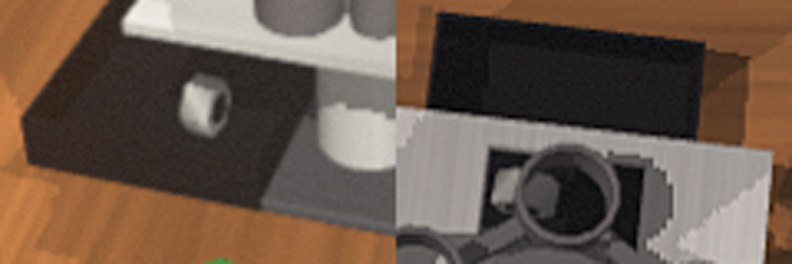

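The nut is standing on one of its flats in the tray, at about x 90, y 22 mm in the dispenser frame and well inside the walls. It hasn't moved between the pictures.

```bash
python3 -c "
from h import *
print(job.job_done())"
```

```text
the job is handed in; nothing more can be done
None
```

The hexagon nut dropped into the black tray and is at rest there, the bush is still in its pocket, and the job is handed in at about 12 s on the robot's clock; no verdict came back.

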